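# Seat the valve stem against the stop of the V-groove fixture

### The arm

A 7-joint arm with a two-finger parallel gripper is mounted at the origin on the work surface. World frame = base frame: x ahead of the robot, y to its left, z up, the work surface at z = 0. Lengths are in m, angles in rad, forces in N, time in s.
With the tool pointing down it reaches from about 0.425 to 0.875 m from the base axis. Payload 4.7 kg.
Tool frame: the origin (TCP) lies at the very end of the fingers, on their centre line; the grasp point (between the pads) lies 19 mm behind it; x points along the fingers, y is the direction in which the jaws open and shut, and the axes are right-handed (so a half turn about x gives the same grasp; the last joint's range is limited). The gripper opens to 87 mm and grips with 3 to 60 N. Pads are 19 mm wide; open, the fingers measure 117 mm over their backs; the gripper's body (75 mm by 190 mm) begins 51 mm behind the grasp point.
Start: joints at [-1.175, 0.321, -0.07, 1.45, 0.023, 1.371, -0.057], TCP at [0.242, 0.603, 0.19] pointing down, gripper open.
Joint ranges: [-2.86, 2.86], [-0.3, 2.09], [-1.38, 1.24], [0.06, 2.45], [-1.56, 4.7], [0.09, 2.05], [-2.69, 2.69]. Speed limits (rad/s): [2.57, 2.57, 3.14, 3.14, 3.14, 3.14, 3.14].

### API

Orientations are given as a rotation vector (axis times angle).
In Python, from bench import ctrl gives the robot as it stands.
- The arm moves only by the tool step_arm, never from a script. Its argument "increments" is one flat list of numbers, 6 for each row, row after row: the shift along the tool's x, y, z in cm, then the turn, a rotation vector about the tool's x, y, z in rad. In form: [tx, ty, tz, ax, ay, az, tx, ty, tz, ax, ay, az, ...]. A call has 1 to 12 rows; each row shifts and turns the commanded pose from where the row before left it, along the tool's axes as they then stand; what a row does not reach is not made up. A row lasts 1/8 s, in which the tool goes at most 62.5 mm and 10.7 degrees, less where a joint would pass 70% of its speed; a pose out of reach is approached as far as the arm can. A call with a gripper value outside its range is refused whole. "fingers" is the opening in per cent of the stroke, from 0 (shut) to 100 (fully open), set as the call begins (left out, the last holds). The fingers move at their own pace and stop on an object; "force" is the grip in N (left out, the last holds). Time passes only in rows, so rows that do not move let the fingers close. It gives the time, the measured TCP pose, the force and the opening at its end, in the units of the state.
- ctrl.get_state(): the state, without advancing time (a new reading comes with each control period).
- ctrl.get_image(name): name is "scene" or "top" or "wrist"; returns the picture (384x512x3 uint8, red, green, blue); there is no depth.
- ctrl.camera_params(name): a dict with "vertical_fov" (degrees; the focal length in pixels is half the picture's height over the tangent of half this angle, whatever the lens; pixels are square), "cx", "cy" (the principal point, pixels), "R" (3x3) and "t" (3): a world point X has camera coordinates R X + t. Camera axes: x right, y down, z forward; pixel columns grow to the right and rows downward; lengths in m; the calibration is good to about 2 mm. A picture is of the moment at which its call begins: read the wrist's pose just before it. camera_params takes no time and is no camera call; for the wrist camera it gives the pose at the moment of the call.
- ctrl.close_job(): hands the job in, once; it reports no verdict.
Trained networks look in the newest picture that a camera, given by its name, has taken for a name from the list of things; names that differ only in an ending like _2 or _b are one class to them, and where a whole thing is asked for, a point or a joint stands for the part that bears it (a point fixed in the world has none). Each returns a list of dicts, best first, with "score" (0 to 1); they miss things now and then, are a little off and sometimes report something else, mostly with a low value. They report only what shows in the picture. A call takes as long as a camera call. They do not tell look-alikes from the thing itself.
- ctrl.search_frame(camera, name): "xyz" ([x, y, z] in m, in the coordinates of the camera as it stood for that picture, good to about 4 mm: the middle of the surface that is visible of it).
- ctrl.silhouettes(camera, name): "pixels" (384x512 bool, what is visible of it).
- ctrl.spot_point(camera, name): "xyz" ([x, y, z] in m, in the coordinates of the camera as it stood for that picture, good to about 4 mm: a listed point, or the origin of a listed thing).
The state is a dict: "time": time; "joint_positions": joint angles; "qd": joint speeds; "joint_torque": joint torques, N m; "position": TCP position; "tool_rot": TCP orientation; "ft_force": force on the tool from outside, world axes, zero at the start; "torque": the same for the moment, N m; "grip_width": opening from 0.0 (shut) to 1.0 (fully open).
Only numpy, scipy, OpenCV 4.12 (cv2) and the standard library are available. Lean on these libraries where they do the work, as an engineer would, in place of code of your own. Each camera call takes 0.05 s, during which the arm holds its last target.

### The job

Take the long brass valve stem with the thin nose from the tine rack and lay it in the V-groove of the fixture, over the finger gap and short of the bridge, with its nose towards the stop. Then push it gently along the groove, under the bridge, until the nose is home on the end of the stop rod, wherever that is set, and keep it pressed there with about 10 N for a good half second (the stop must never feel more than 16 N). Back off and leave the stem resting against the rod, with everything else where it is.

Things in the scene. Friction and masses are not known exactly. Their poses are not given: they have to be found in the camera images.
- stem_center (a point): Centre of the long brass stem's thick part: round bar 20 mm in diameter, 110 mm long along its own y axis; a nose 10 mm in diameter, 15 mm long, on the +y end, a flat face at the other. 0.24 to 0.39 kg. At first it lies level in any of the rack's three places, along the rack's y, axis 72 mm above the bench, middle free all round (tines 32 mm either side of the place's middle).
- stem_nose (a point): Centre of the flat tip of the stem's nose, 70 mm from the stem's centre along its +y axis.
- stem_rear (a point): Centre of the stem's flat rear face, 55 mm from the stem's centre along its -y axis.
- rack: Fixed bench rack: upright plate 450 mm wide, 100 mm high, at x = 66 to 74 mm of the rack's frame (x points away from the robot), with three pairs of bent steel tines, rods 8 mm thick. Origin on the bench under the middle place. Stems lie along y in the crooks at x = 0, y = -150, 0, +150 mm, nose to +y; tine tips reach x = -38 mm, 79 mm high.
- vblock: Fixed V-groove fixture. Origin on the bench; the 90 degree groove runs along y at x = 0. Flat tops 52 mm above the bench, V 22 mm wide there, rails 40 mm wide, base 84 x 310 x 12 mm. Groove from y = -142 to -72 and -32 to +127 mm; between them a finger gap open down to the base. Bridge at y = 32 to 46 mm: underside 71, top 79 mm high, 67 mm wide. Stop at the +y end.
- groove_load (a point): Middle of the finger gap, at y = -52 mm of the fixture, on the axis of a 20 mm bar lying in the groove (55 mm above the bench). With the stem's centre here its nose ends 14 mm short of the bridge. Axes as the fixture's. Sliding the stem along the groove takes some 1 to 4 N, by friction that varies.
- stop: Steel stop housing (50 x 24 x 71 mm) fixed at the fixture's +y end, origin on the bench below the middle of its front (y = 128 mm of the fixture; axes as the fixture's). A rod 14 mm in diameter sticks out of it towards -y on the groove's axis; its setting varies and is not measured: the rod's flat end lies anywhere from y = 80 to 116 mm of the fixture. The end gives 1 mm for each 10 N.
- short_stem: Bystander in the rack: shorter plain brass stem, 20 mm in diameter, 84 mm long, no nose. Origin at its centre.
- flanged_stem: Bystander in the rack: shorter brass stem, 20 mm in diameter, 84 mm long, with a disc 32 mm in diameter round its middle. Origin at its centre.
- gauge_ring: Bystander: chrome ring 60 mm in diameter, 18 mm high, on the bench beyond the fixture's -y end.
- collar: Bystander: aluminium cylinder collar 68 mm in diameter, 30 mm high, on the bench beyond the fixture's +y end.
- seal_puller: Bystander: yellow plastic tamper seal puller, 130 mm long, 28 mm wide and 10 mm thick, lying beyond the rack's -y end.
- grease_jar: Bystander: jar 56 mm in diameter, 65 mm high, beyond the rack's +y end.
- screwdriver: Bystander: screwdriver lying on the left of the bench.
- brush: Bystander: brush lying on the right of the bench.
Mind the look-alikes: they are no part of the job. Leave any turquoise look-alike of the part that bears stem_center alone.

How it is judged:
By the outcome, as a careful person would: the job done as asked, in the order asked, and still so for the second after the job is handed in, with the robot touching nothing.
It also fails if it takes over 67 s, if anything falls off the work surface, if the arm or the gripper's body presses on something with over 40 N, if the wrist force passes 120 N, or if a joint passes its speed limit or range.

## Working session

There is one attempt and no reset: what is moved stays moved. The work goes in short steps, Python scripts to look and compute and a tool call to move; the robot and the scene stay as the last step left them, time stands still between calls to the robot, and variables do not carry over. Pictures are saved under pics/ and viewed, and the job is handed in when it is done.

Besides the shell and the picture viewer there is one more tool, called after "Emit:" as name(argument=value, ...), one argument or row to a line, values as JSON. step_arm: Moves the arm, as the interface text tells. Its arguments: {"type":"object","properties":{"increments":{"type":"array","items":{"type":"number"}},"fingers":{"type":"number"},"force":{"type":"number"}},"required":["increments"]}

```bash
ls; mkdir -p pics
cat > h.py <<'E'
from bench import ctrl
import numpy as np, cv2
from scipy.spatial.transform import Rotation as Ro
def w(cam,p,P=None):
    P=P or ctrl.camera_params(cam); return np.array(P["R"]).T@(np.array(p)-np.array(P["t"]))
def proj(cam,X,P=None):
    P=P or ctrl.camera_params(cam); c=np.array(P["R"])@np.array(X)+np.array(P["t"])
    f=192/np.tan(np.radians(P["vertical_fov"])/2); return np.array([P["cx"]+f*c[0]/c[2],P["cy"]+f*c[1]/c[2]])
def ray(cam,u,v,z,P=None):
    P=P or ctrl.camera_params(cam); f=192/np.tan(np.radians(P["vertical_fov"])/2)
    R=np.array(P["R"]);d=R.T@np.array([(u-P["cx"])/f,(v-P["cy"])/f,1]);o=-R.T@np.array(P["t"])
    return o+d*(z-o[2])/d[2]
def save(n,im): cv2.imwrite("pics/"+n,cv2.cvtColor(im,cv2.COLOR_RGB2BGR))
def st():
    s=ctrl.get_state(); print("t",s["time"],"p",np.round(s["position"],4),"r",np.round(s["tool_rot"],3),"F",np.round(s["ft_force"],2),"g",s["grip_width"],"q",np.round(s["joint_positions"],3)); return s
E
python3 - <<'E'
from h import *
st()
for c in("top","scene"):
    P=ctrl.camera_params(c); im=ctrl.get_image(c); save(c+"0.png",im); print(c,P)
    for n in("stem_center","stem_nose","stem_rear","rack","vblock","groove_load","stop","short_stem","flanged_stem"):
        for d in ctrl.spot_point(c,n)[:3]: X=w(c,d["xyz"],P); print(n,round(d["score"],2),np.round(X,4),np.round(proj(c,X,P)))
E
```

```text
pics
t 0.0 p [0.242  0.6026 0.1885] r [ 0.298  1.55  -0.301] F [ 0.03  0.47 -0.26] g 0.9996618098707666 q [-1.175  0.322 -0.07   1.452  0.023  1.371 -0.057]
top {'vertical_fov': 57.138887781359394, 'cx': 253.2567930948238, 'cy': 191.14861321794513, 'R': array([[ 0.02318955, -0.99966993,  0.0110576 ],
       [-0.98555302, -0.02471544, -0.16755413],
       [ 0.16777211, -0.00701234, -0.98580086]]), 't': array([-0.01876797,  0.47958553,  1.16889133])}
stem_center 0.75 [0.5357 0.3828 0.0094] [143. 174.]
stem_center 0.66 [0.2882 0.2205 0.0061] [186. 246.]
stem_center 0.5 [0.6467 0.1771 0.0708] [201. 140.]
stem_nose 0.71 [0.6589 0.2536 0.0736] [178. 136.]
stem_nose 0.67 [0.6042 0.3798 0.0134] [145. 155.]
stem_nose 0.3 [0.635  0.0318 0.0758] [243. 144.]
stem_rear 0.53 [0.487  0.3915 0.0086] [140. 188.]
stem_rear 0.51 [0.3184 0.1701 0.01  ] [200. 238.]
stem_rear 0.5 [0.6451 0.1278 0.0712] [215. 141.]
rack 0.74 [ 0.636   0.0299 -0.0018] [244. 150.]
vblock 0.68 [ 0.471   0.0055 -0.0011] [249. 195.]
groove_load 0.7 [ 0.4746 -0.0401  0.0555] [263. 192.]
stop 0.76 [ 0.4526  0.1338 -0.0016] [213. 
[... 673 characters left out ...]
tem_nose 0.58 [0.6574 0.2487 0.0741] [358. 182.]
stem_nose 0.55 [0.6028 0.3829 0.0159] [363. 163.]
stem_nose 0.53 [0.2455 0.2736 0.0101] [258. 130.]
stem_rear 0.68 [0.3145 0.1735 0.0082] [253. 154.]
stem_rear 0.64 [0.4801 0.3848 0.0072] [331. 147.]
stem_rear 0.6 [0.6428 0.1281 0.0774] [329. 202.]
rack 0.64 [0.6343 0.0329 0.0027] [301. 237.]
vblock 0.95 [0.4657 0.0069 0.0018] [251. 209.]
vblock 0.28 [0.6348 0.0318 0.0761] [304. 222.]
groove_load 0.55 [ 0.4719 -0.0451  0.0607] [239. 208.]
stop 0.65 [ 0.4495  0.1317 -0.0054] [275. 185.]
short_stem 0.62 [ 0.6171 -0.1213  0.0719] [259. 256.]
short_stem 0.42 [ 0.5022 -0.2082  0.0049] [203. 263.]
flanged_stem 0.64 [0.6312 0.0328 0.0026] [301. 236.]
```

Run:
```python
import cv2,numpy as np
a=cv2.imread("pics/top0.png"); b=a[100:270,110:400]; cv2.imwrite("pics/top0c.png",cv2.resize(b,(797,467),interpolation=cv2.INTER_CUBIC))
a=cv2.imread("pics/scene0.png"); b=a[110:290,180:420]; cv2.imwrite("pics/scene0c.png",cv2.resize(b,(800,600),interpolation=cv2.INTER_CUBIC))
```

```text
(no output)
```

View pics/top0c.png

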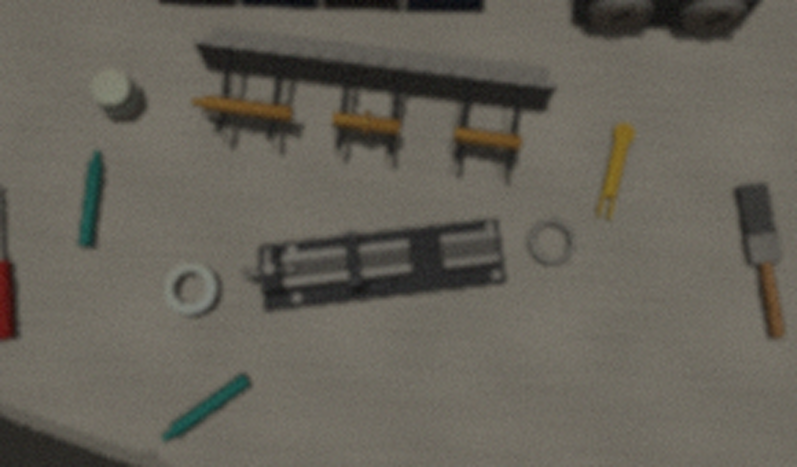

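View pics/scene0c.png

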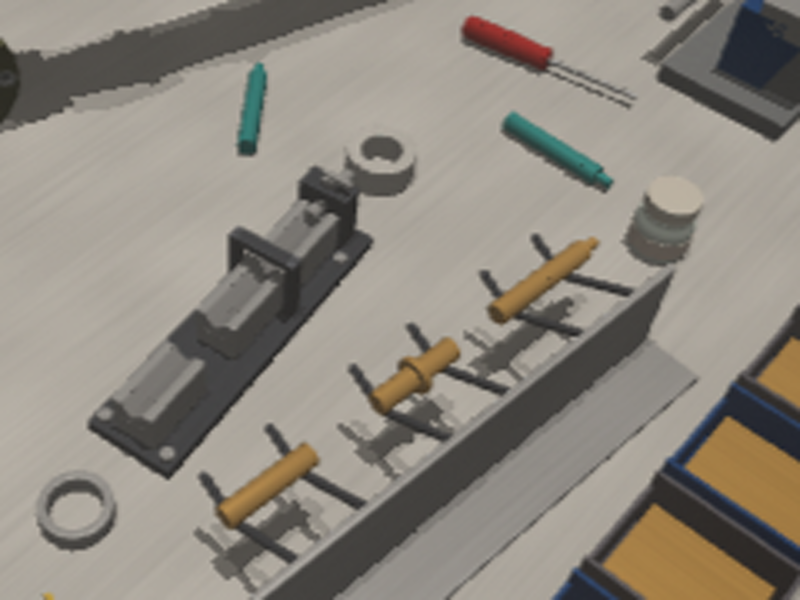

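View pics/top0.png

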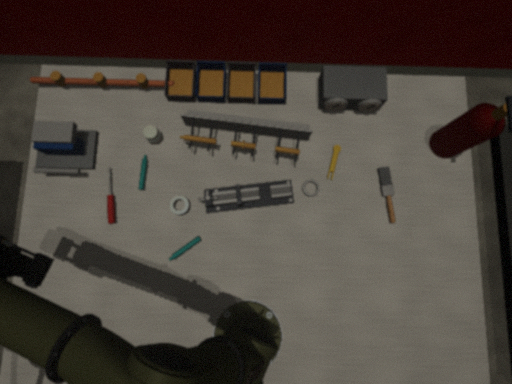

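The candidates, by pixel in the top view, are:
- Long brass stem with a nose: (200,140), in the rack's +y place.
- Flanged brass stem: (242,144).
- Short brass stem: (288,150).
- Turquoise look-alikes: (143,174) and (186,246).

The nosed brass one at (200,140) is the target. In the scene view its nose is at about (357,182). I'll move above it and check with a wrist crop.

```bash
cat >> h.py <<'E'
def Rt(yaw,flip=1):
    # tool x down, tool z along +/- groove/stem y axis (yaw), tool y across
    u=np.array([-np.sin(yaw),np.cos(yaw),0])*flip; x=np.array([0,0,-1.]); y=np.cross(u,x); return np.column_stack([x,y,u])
def plan(p,yaw=None,flip=1,R1=None):
    s=ctrl.get_state(); R0=Ro.from_rotvec(s["tool_rot"]).as_matrix()
    d=np.array(p)-s["position"]
    if yaw is not None: R1=Rt(yaw,flip)
    if R1 is None: R1=R0
    rv=Ro.from_matrix(R0.T@R1).as_rotvec()
    print("tool-cm in present axes",np.round(R0.T@d*100,2),"rotvec",np.round(rv,4),"world",np.round(d*100,2));
E
python3 - <<'E'
from h import *
s=st(); print(np.round(Ro.from_rotvec(s["tool_rot"]).as_matrix(),3))
for f in(1,-1): plan([0.645,0.16,0.2],np.radians(-5.9),f)
P=ctrl.camera_params("wrist"); R=Ro.from_rotvec(s["tool_rot"]).as_matrix()
C=-np.array(P["R"]).T@P["t"]; print("cam in tool",R.T@(C-s["position"]),"axes",np.round(np.array(P["R"])@R,3),P["vertical_fov"])
E
```

```text
t 1.0 p [0.2422 0.6032 0.1896] r [ 0.3    1.55  -0.299] F [-0.55  0.   -0.43] g 0.9980700842993327 q [-1.175  0.321 -0.07   1.45   0.023  1.371 -0.057]
[[ 0.     0.373  0.928]
 [ 0.     0.928 -0.373]
 [-1.     0.     0.   ]]
tool-cm in present axes [ -1.04 -26.12  53.89] rotvec [-1.8496e+00  1.0000e-04 -0.0000e+00] world [ 40.28 -44.32   1.04]
tool-cm in present axes [ -1.04 -26.12  53.89] rotvec [ 1.292e+00 -0.000e+00 -1.000e-04] world [ 40.28 -44.32   1.04]
cam in tool [-0.19493698  0.00162304 -0.07318066] axes [[ 0.001  1.    -0.   ]
 [-0.267  0.001  0.964]
 [ 0.964 -0.001  0.267]] 70.44570460985298
```

Emit:
step_arm(
  increments=[0,0,0,0.1615,0,0,0,0,0,0.1615,0,0,0,0,0,0.1615,0,0,0,0,0,0.1615,0,0,0,0,0,0.1615,0,0,0,0,0,0.1615,0,0,0,0,0,0.1615,0,0,0,0,0,0.1615,0,0],
  fingers=60,
)

```text
time: 2.0
position: [0.2422, 0.6032, 0.1896]
tool_rot: [1.289, 1.156, -1.288]
ft_force: [0.2, 0.2, -0.8]
grip_width: 0.598
```

Emit:
step_arm(
  increments=[0,3.72,3.33,0,0,0,0,3.72,3.33,0,0,0,0,3.72,3.33,0,0,0,0,3.72,3.33,0,0,0,0,3.72,3.33,0,0,0,0,3.72,3.33,0,0,0,0,3.72,3.33,0,0,0,0,3.72,3.33,0,0,0,0,3.72,3.33,0,0,0,0,3.72,3.33,0,0,0,0,3.72,3.33,0,0,0,0,3.72,3.33,0,0,0],
)

```text
time: 3.5
position: [0.6461, 0.1589, 0.1897]
tool_rot: [1.285, 1.159, -1.284]
ft_force: [1.2, 0.2, -0.6]
grip_width: 0.595
```

Run:
```python
from h import *
st(); P=ctrl.camera_params("wrist"); im=ctrl.get_image("wrist"); save("w1.png",im)
for n in("stem_center","stem_nose","stem_rear"):
    for d in ctrl.spot_point("wrist",n)[:2]: X=w("wrist",d["xyz"],P); print(n,round(d["score"],2),np.round(X,4),np.round(proj("wrist",X,P)))
m=ctrl.silhouettes("wrist","stem_center")
for d in m[:2]:
    ys,xs=np.nonzero(d["pixels"]); r=cv2.minAreaRect(np.column_stack([xs,ys]).astype(np.float32)); print(d["score"],r)
    if len(xs): print([np.round(ray("wrist",*q,0.072,P),4) for q in cv2.boxPoints(r)])
st()
```

```text
t 3.5 p [0.6461 0.1589 0.1897] r [ 1.285  1.159 -1.284] F [ 1.25  0.23 -0.63] g 0.5948322659867664 q [-0.612  0.369  0.439  1.425 -0.157  1.382 -0.272]
stem_center 0.96 [0.6494 0.1817 0.0711] [254. 165.]
stem_nose 0.83 [0.6582 0.251  0.071 ] [255. 102.]
stem_rear 0.86 [0.6464 0.1214 0.0705] [256. 214.]
stem_rear 0.8 [0.3169 0.1723 0.0068] [ 23. 188.]
0.82 ((141.0, 5.0), (10.0, 96.0), 90.0)
[array([0.5072, 0.3631, 0.072 ]), array([0.6022, 0.3534, 0.072 ]), array([0.6008, 0.3448, 0.072 ]), array([0.5049, 0.3546, 0.072 ])]
0.8 ((10.182964324951172, 177.3580322265625), (37.46244812011719, 15.614033699035645), 38.1572265625)
[array([0.3435, 0.2054, 0.072 ]), array([0.3597, 0.2182, 0.072 ]), array([0.3847, 0.1882, 0.072 ]), array([0.3684, 0.1747, 0.072 ])]
t 3.75 p [0.6448 0.1606 0.1893] r [ 1.285  1.16  -1.285] F [-0.19  0.82  0.92] g 0.6015244431484001 q [-0.614  0.368  0.437  1.427 -0.157  1.382 -0.276]
```

View pics/w1.png

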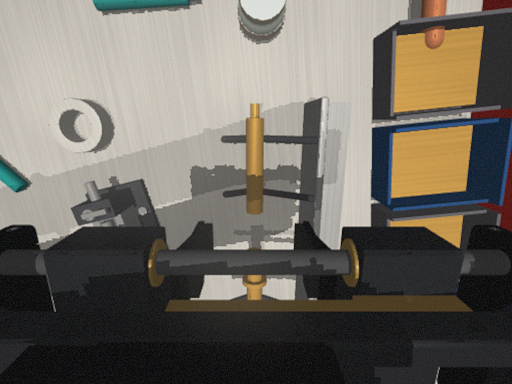

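The wrist crop shows the long brass stem at column 255. Its nose is up (+y) at row 102, its rear at row 214, and the tines cross it at rows 138 and 193. This is the right part. Next I work out the descent.

Run:
```python
from h import *
P=ctrl.camera_params("wrist")
for v in(138,193): print(ray("wrist",254,v,0.068,P))
im=cv2.imread("pics/w1.png").astype(int); m=(im[:,:,2]-im[:,:,0]>60)
for v in (115,125,150,160,170,180,205):
    x=np.nonzero(m[v,235:280])[0]+235; print(v,x.min(),x.max(),ray("wrist",x.mean(),v,0.073,P) )
plan([0.650,0.1815,0.053],np.radians(-5.5),-1)
```

```text
[0.65146809 0.21428367 0.068     ]
[0.64488672 0.14962138 0.068     ]
115 251 258 [0.65454724 0.23920477 0.073     ]
125 247 262 [0.65347492 0.2286175  0.073     ]
150 247 262 [0.65070257 0.20124552 0.073     ]
160 247 262 [0.64955539 0.18991918 0.073     ]
170 247 262 [0.64838538 0.17836744 0.073     ]Traceback (most recent call last):
  File "<stdin>", line 6, in <module>
    return umr_minimum(a, axis, None, out, keepdims, initial, where)
ValueError: zero-size array to reduction operation minimum which has no identity
```

Emit:
step_arm(
  increments=[0,0.1,-1.1,0,0,0,0,0.1,-1.1,0,0,0,2,0,0,0,0,0,2,0,0,0,0,0,2,0,0,0,0,0,2,0,0,0,0,0,2,0,0,0,0,0,2,0,0,0,0,0,1,0,0,0,0,0,0.6,0,0,0,0,0],
)

```text
time: 5.0
position: [0.6494, 0.1815, 0.053]
tool_rot: [1.285, 1.159, -1.285]
ft_force: [0.2, 0.5, -0.6]
grip_width: 0.6
```

Run:
```python
from h import *
st(); save("w2.png",ctrl.get_image("wrist")); st()
```

```text
t 5.0 p [0.6494 0.1815 0.053 ] r [ 1.285  1.159 -1.285] F [ 0.17  0.48 -0.58] g 0.5998623156982251 q [-0.617  0.482  0.405  1.554 -0.202  1.147 -0.273]
t 5.05 p [0.6492 0.1814 0.0526] r [ 1.284  1.159 -1.285] F [ 0.75 -0.47 -0.1 ] g 0.6005048664499253 q [-0.617  0.483  0.405  1.555 -0.202  1.146 -0.273]
```

View pics/w2.png

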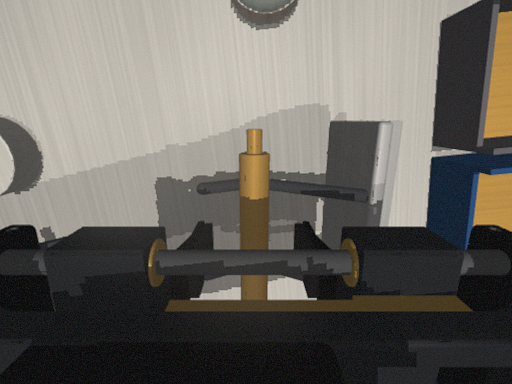

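The stem at column 254 is centred between the fingers (columns 208 to 300). I'll close and lift.

Emit:
step_arm(
  increments=[0,0,0,0,0,0,0,0,0,0,0,0,0,0,0,0,0,0,0,0,0,0,0,0,0,0,0,0,0,0,0,0,0,0,0,0],
  fingers=0,
  force=30,
)

```text
time: 5.8
position: [0.6494, 0.1815, 0.0536]
tool_rot: [1.285, 1.159, -1.285]
ft_force: [0.4, -0.1, 0.1]
grip_width: 0.032
```

Emit:
step_arm(
  increments=[-0.5,0,0,0,0,0,-1,0,0,0,0,0,-1.5,0,0,0,0,0,-1.5,0,0,0,0,0,-1.5,0,0,0,0,0,-1.5,0,0,0,0,0,-1.5,0,0,0,0,0,-1,0,0,0,0,0],
)

```text
time: 6.8
position: [0.6498, 0.1816, 0.1549]
tool_rot: [1.286, 1.158, -1.284]
ft_force: [-0.2, 0.3, -0.3]
grip_width: 0.004
```

Run:
```python
from h import *
st(); P=ctrl.camera_params("wrist"); im=ctrl.get_image("wrist"); save("w3.png",im)
for n in("stem_nose",):
    for d in ctrl.spot_point("wrist",n)[:2]: X=w("wrist",d["xyz"],P); print(n,round(d["score"],2),np.round(X,4),np.round(proj("wrist",X,P)))
for c in("top","scene"):
    ctrl.get_image(c);P=ctrl.camera_params(c)
    for n in("vblock","groove_load","stop"):
        for d in ctrl.spot_point(c,n)[:1]: X=w(c,d["xyz"],P); print(n,round(d["score"],2),np.round(X,4),np.round(proj(c,X,P)))
s=st();R=Ro.from_rotvec(s["tool_rot"]).as_matrix(); print(np.round(R,3))
```

```text
t 6.8 p [0.6498 0.1816 0.1549] r [ 1.286  1.158 -1.284] F [-0.23  0.3  -0.33] g 0.0035284039746770685 q [-0.629  0.406  0.425  1.446 -0.169  1.325 -0.297]
stem_nose 0.81 [0.607  0.3796 0.0111] [195.   6.]
stem_nose 0.58 [0.6564 0.2504 0.0738] [252. 125.]
vblock 0.58 [0.4716 0.0061 0.0024] [249. 195.]
groove_load 0.79 [ 0.4772 -0.0426  0.0539] [264. 192.]
stop 0.66 [4.508e-01 1.338e-01 1.000e-04] [213. 200.]
vblock 0.77 [0.4669 0.0056 0.0015] [251. 209.]
stop 0.68 [ 4.480e-01  1.339e-01 -2.000e-04] [275. 183.]
t 7.3 p [0.6491 0.1815 0.153 ] r [ 1.284  1.159 -1.285] F [ 0.99 -0.64 -0.09] g 0.0068199852302483314 q [-0.629  0.407  0.425  1.448 -0.169  1.323 -0.297]
[[-0.001  0.995 -0.103]
 [-0.    -0.103 -0.995]
 [-1.    -0.001  0.   ]]
```

View pics/w3.png

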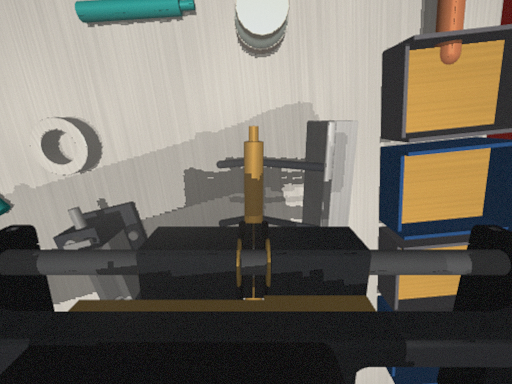

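The fingers shut fully, so the grasp missed: the stem is still in the rack, with its nose at (252,125). I'll look from the side to find the cause.

Run:
```python
from h import *
im=ctrl.get_image("scene"); s=st()
R=Ro.from_rotvec(s["tool_rot"]).as_matrix()
for n,o in(("tcp",0),("grasp",-.019),("b",-.07)):
    X=np.array(s["position"])+R@[o,0,0]; print(n,proj("scene",X),proj("wrist",X))
for c in("scene",):
  b=im[90:270,260:500]; save("s4.png",cv2.resize(b,(800,600),interpolation=cv2.INTER_CUBIC))
```

```text
t 7.35 p [0.6492 0.1814 0.1531] r [ 1.284  1.159 -1.285] F [ 0.08 -0.63 -0.75] g 0.004352992507515817 q [-0.629  0.407  0.425  1.448 -0.169  1.323 -0.297]
tcp [348.12793696 173.7419891 ] [252.71751191 220.63975447]
grasp [349.67759629 168.63175282] [252.66733106 230.43703666]
b [354.09132019 154.07682994] [252.46794078 269.36589001]
```

View pics/s4.png

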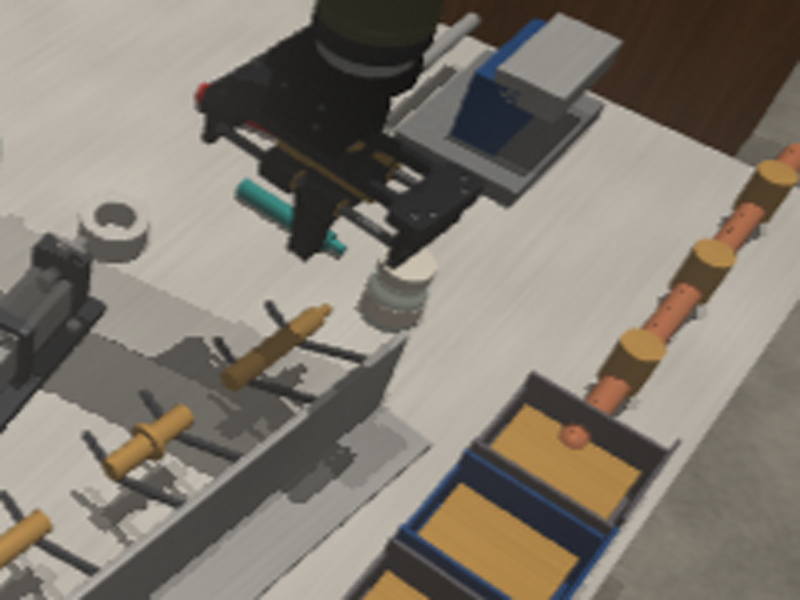

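Run:
```python
from h import *
a=cv2.imread("pics/w3.png")[190:310,170:330]; a=cv2.resize(a,(800,600),interpolation=cv2.INTER_CUBIC); a=np.clip(a.astype(float)*2.5,0,255).astype(np.uint8); cv2.imwrite("pics/w3c.png",a)
im=ctrl.get_image("scene"); b=im[130:190,320:400]; b=cv2.resize(b,(800,600),interpolation=cv2.INTER_CUBIC); b=np.clip(b.astype(float)*2,0,255).astype(np.uint8)
save("s5.png",b)
im=ctrl.get_image("top"); b=im[90:200,140:300]; b=cv2.resize(b,(800,550),interpolation=cv2.INTER_CUBIC); b=np.clip(b.astype(float)*2,0,255).astype(np.uint8)
save("t5.png",b)
```

```text
(no output)
```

View pics/w3c.png

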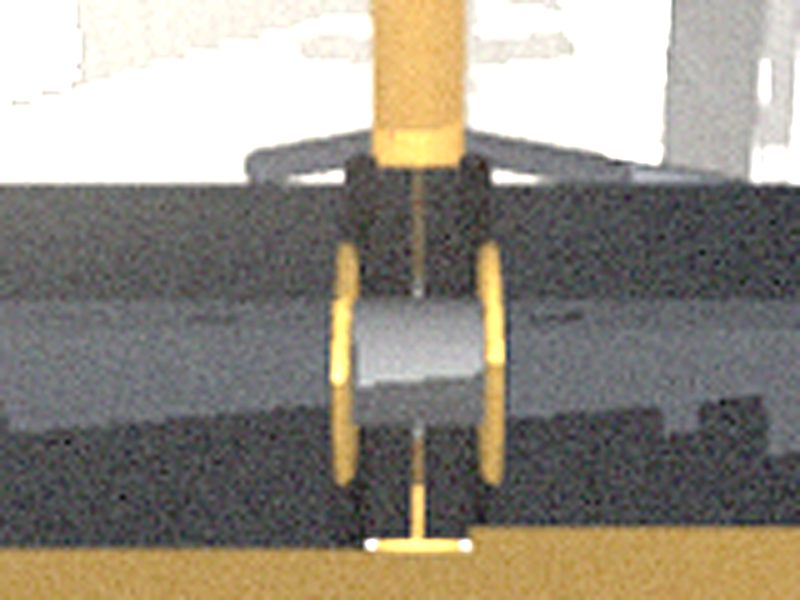

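View pics/s5.png

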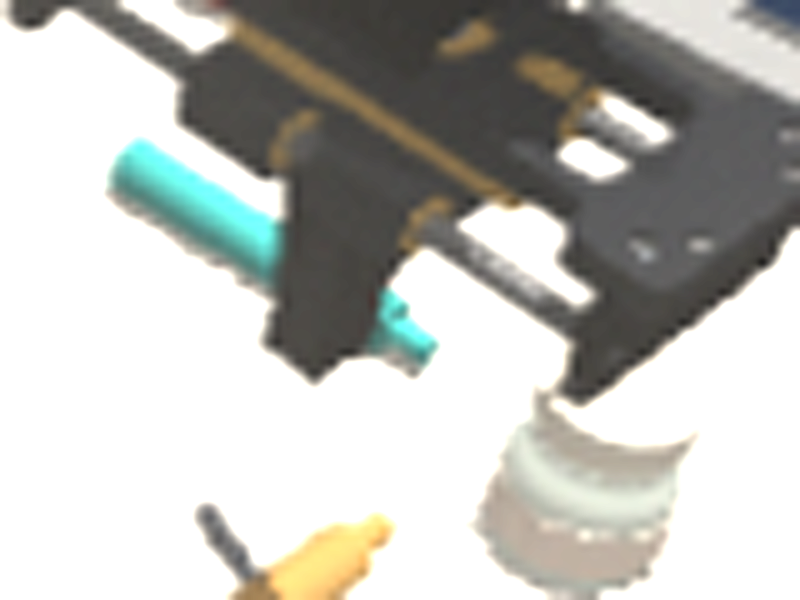

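View pics/t5.png

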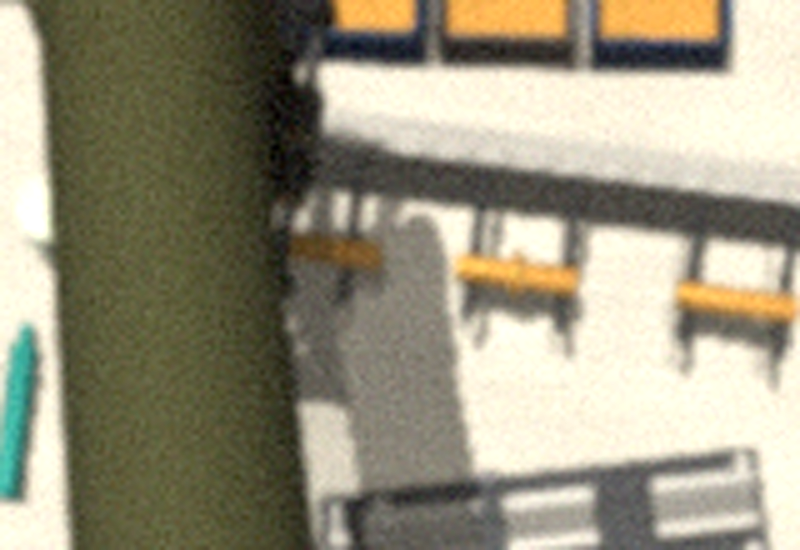

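Run:
```python
from h import *
from scipy.optimize import least_squares
s=ctrl.get_state(); R=Ro.from_rotvec(s["tool_rot"]).as_matrix(); p=np.array(s["position"])
T=lambda o:p+R@np.array(o)
Ps=ctrl.camera_params("scene");Pw=ctrl.camera_params("wrist")
print("scene cam",-np.array(Ps["R"]).T@Ps["t"], "cy",Pw["cy"])
for L in(0,-.02,-.03,-.04):
  print(L,"wrist front corners",[np.round(proj("wrist",T([L,a,-.0095]),Pw),1) for a in(-.015,.015)],"scene corners",[np.round(proj("scene",T([L,a,b]),Ps),1) for a in(-.015,.015) for b in(-.0095,.0095)])
# shadow-free: fit offset
def f(o):
  a,b=abs(o[3]),.0095
  r=[proj("wrist",T([o[0],o[1]-a,o[2]-b]),Pw)-[239,221.3],proj("wrist",T([o[0],o[1]+a,o[2]-b]),Pw)-[268.2,221.7]]
  r+=[proj("scene",T([o[0],o[1]-a,o[2]+b]),Ps)-[346.8,164],proj("scene",T([o[0],o[1]+a,o[2]+b]),Ps)-[351.5,168.3],proj("scene",T([o[0],o[1]+a,o[2]-b]),Ps)-[357.5,164.5]]
  return np.ravel(r)
r=least_squares(f,[0,0,0,.012]);print(r.x,r.fun)
```

```text
scene cam [ 0.91168525 -0.45346616  0.82803859] cy 194.86281080657446
0 wrist front corners [array([232.8, 208.8]), array([272.6, 208.9])] scene corners [array([346.1, 168.8]), array([341.4, 172.2]), array([355.1, 175.2]), array([350.3, 178.7])]
-0.02 wrist front corners [array([230.7, 218.1]), array([274.6, 218.1])] scene corners [array([347.7, 163.4]), array([342.9, 166.8]), array([356.8, 169.8]), array([352. , 173.3])]
-0.03 wrist front corners [array([229.5, 223.5]), array([275.8, 223.5])] scene corners [array([348.5, 160.7]), array([343.6, 164. ]), array([357.7, 167.1]), array([352.9, 170.6])]
-0.04 wrist front corners [array([228.1, 229.5]), array([277.1, 229.6])] scene corners [array([349.3, 157.8]), array([344.4, 161.2]), array([358.6, 164.3]), array([353.7, 167.8])]
[-0.03311083  0.00062786 -0.00260964  0.00924297] [ 0.04788288  0.19169941 -0.0393746  -0.1914823  -0.29346316  0.06523287
  0.70806935 -0.21801291 -0.4386889   0.1207724 ]
```

The fit over both cameras (residuals under 1 px) puts the real fingertips about 33 mm short of the reported TCP along the tool axis. That explains the miss: the tips closed just over the top of the stem. I'll correct for it by going down to a reported z of about 0.020.

Emit:
step_arm(
  increments=[0,0,0,0,0,0,0,0,0,0,0,0,0,0,0,0,0,0,0,0,0,0,0,0,2,0,0,0,0,0,2,0,0,0,0,0,1,0,0,0,0,0],
  fingers=60,
)

```text
time: 8.32
position: [0.6478, 0.1812, 0.1005]
tool_rot: [1.282, 1.16, -1.288]
ft_force: [-0.9, -0.1, -0.2]
grip_width: 0.589
```

Emit:
step_arm(
  increments=[1.5,0,0,0,0,0,1.5,0,0,0,0,0,1,0,0,0,0,0,1,0,0,0,0,0],
)

```text
time: 8.82
position: [0.6495, 0.1816, 0.053]
tool_rot: [1.285, 1.159, -1.284]
ft_force: [-0.1, -0.9, -0.1]
grip_width: 0.601
```

Run:
```python
from h import *
st(); im=ctrl.get_image("scene"); b=im[130:220,300:420]; b=cv2.resize(b,(800,600),interpolation=cv2.INTER_CUBIC); b=np.clip(b.astype(float)*2,0,255).astype(np.uint8)
save("s6.png",b); st()
```

```text
t 8.825 p [0.6495 0.1816 0.053 ] r [ 1.285  1.159 -1.284] F [-0.15 -0.92 -0.1 ] g 0.601346716262109 q [-0.617  0.482  0.405  1.555 -0.202  1.146 -0.273]
t 8.875 p [0.6486 0.1813 0.0516] r [ 1.283  1.159 -1.286] F [-0.24 -0.51 -1.31] g 0.6028711172788402 q [-0.617  0.483  0.405  1.556 -0.202  1.146 -0.273]
```

View pics/s6.png

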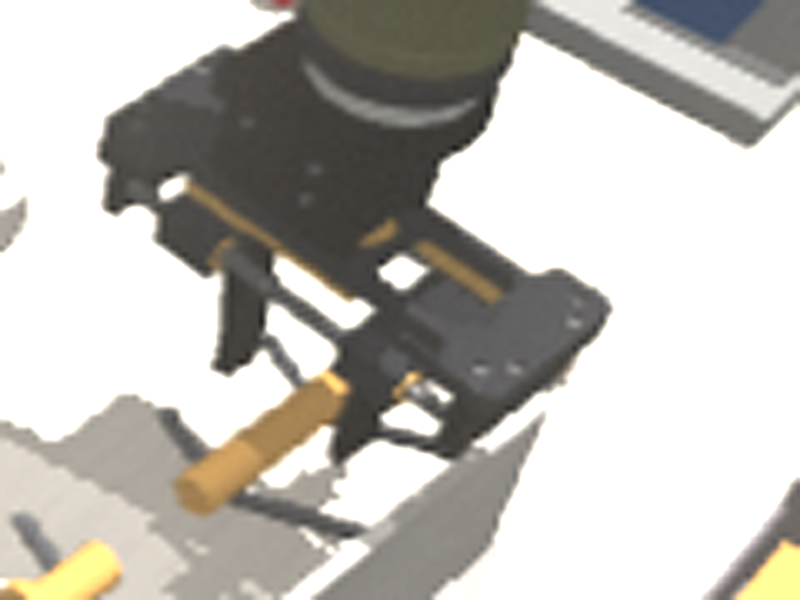

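The fingers straddle the stem with their tips only at about its top, as the fit predicted. I'll go down 3.3 cm.

Emit:
step_arm(
  increments=[0.8,0,0,0,0,0,0.8,0,0,0,0,0,0.9,0,0,0,0,0,0.8,0,0,0,0,0],
)

```text
time: 9.38
position: [0.6493, 0.1815, 0.0199]
tool_rot: [1.285, 1.159, -1.285]
ft_force: [-0.4, 0.2, -0.1]
grip_width: 0.597
```

Emit:
step_arm(
  increments=[0,0,0,0,0,0,0,0,0,0,0,0,0,0,0,0,0,0,0,0,0,0,0,0,0,0,0,0,0,0,0,0,0,0,0,0],
  fingers=0,
  force=30,
)

```text
time: 10.12
position: [0.6499, 0.1816, 0.021]
tool_rot: [1.285, 1.158, -1.284]
ft_force: [0.9, 0.9, 1.2]
grip_width: 0.221
```

The opening is 0.221, about 19 mm, so the stem is held. Next I lift and carry it over to the fixture.

Emit:
step_arm(
  increments=[-0.5,0,0,0,0,0,-1.5,0,0,0,0,0,-2,0,0,0,0,0,-2,0,0,0,0,0,-2,0,0,0,0,0,-2,0,0,0,0,0,-1,0,0,0,0,0],
)

```text
time: 11.0
position: [0.6502, 0.1817, 0.1328]
tool_rot: [1.286, 1.158, -1.282]
ft_force: [1.1, -0.6, -2.7]
grip_width: 0.219
```

Emit:
step_arm(
  increments=[0,-1,1.6,0,0,0,0,-2,3.2,0,0,0,0,-2,3.2,0,0,0,0,-2,3.2,0,0,0,0,-2,3.2,0,0,0,0,-2,3.2,0,0,0,0,-2,3.2,0,0,0,0,-2,3.2,0,0,0,0,0,0,-0.082,0,0,0,0,0,-0.082,0,0,0,0,0,-0.082,0,0,0,0,0,0,0,0],
)

```text
time: 12.5
position: [0.4753, -0.042, 0.1307]
tool_rot: [1.104, 1.273, -1.104]
ft_force: [-0.6, 0.5, -3.5]
grip_width: 0.217
```

Run:
```python
from h import *
st(); P=ctrl.camera_params("wrist"); im=ctrl.get_image("wrist"); save("w7.png",im)
for n in("stem_nose","stem_center","vblock","stop","groove_load"):
    for d in ctrl.spot_point("wrist",n)[:1]: X=w("wrist",d["xyz"],P); print(n,round(d["score"],2),np.round(X,4),np.round(proj("wrist",X,P)))
im=ctrl.get_image("scene"); save("s7.png",cv2.resize(im[90:290,160:420],(780,600),interpolation=cv2.INTER_CUBIC))
P=ctrl.camera_params("scene")
for n in("stem_nose","stem_rear","stem_center"):
    for d in ctrl.spot_point("scene",n)[:4]: X=w("scene",d["xyz"],P); print(n,round(d["score"],2),np.round(X,4))
st()
```

```text
t 12.5 p [ 0.4753 -0.042   0.1307] r [ 1.104  1.273 -1.104] F [-0.6   0.53 -3.55] g 0.21667452333784307 q [-0.517 -0.026  0.547  1.961  0.014  1.203  0.166]
stem_nose 0.85 [0.4707 0.0288 0.183 ] [262. 127.]
stem_center 0.87 [ 0.4721 -0.0413  0.1815] [247. 250.]
vblock 0.84 [ 0.4693  0.0043 -0.0006] [253. 144.]
stop 0.92 [ 4.495e-01  1.340e-01 -3.000e-04] [252.  17.]
groove_load 0.16 [0.4668 0.0267 0.1822] [254. 130.]
stem_nose 0.62 [0.6061 0.386  0.0148]
stem_nose 0.52 [0.2411 0.2706 0.0094]
stem_rear 0.67 [0.3172 0.1686 0.0098]
stem_rear 0.56 [0.4757 0.3846 0.0053]
stem_rear 0.46 [ 0.4832 -0.0979  0.1843]
stem_center 0.76 [ 0.4784 -0.0425  0.1791]
stem_center 0.68 [0.2813 0.2175 0.0128]
stem_center 0.59 [0.5391 0.3836 0.0102]
t 13.0 p [ 0.4755 -0.0418  0.1305] r [ 1.103  1.273 -1.103] F [-0.64  0.69 -3.37] g 0.21508322758908383 q [-0.517 -0.026  0.546  1.961  0.014  1.202  0.167]
```

View pics/w7.png

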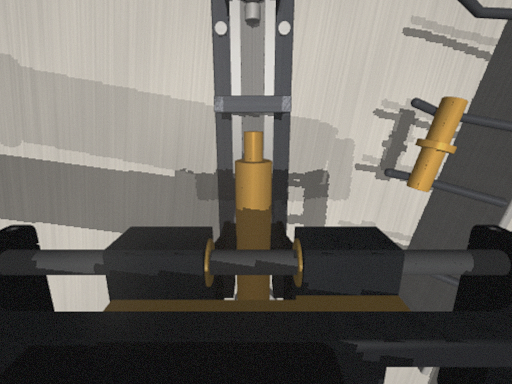

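View pics/s7.png

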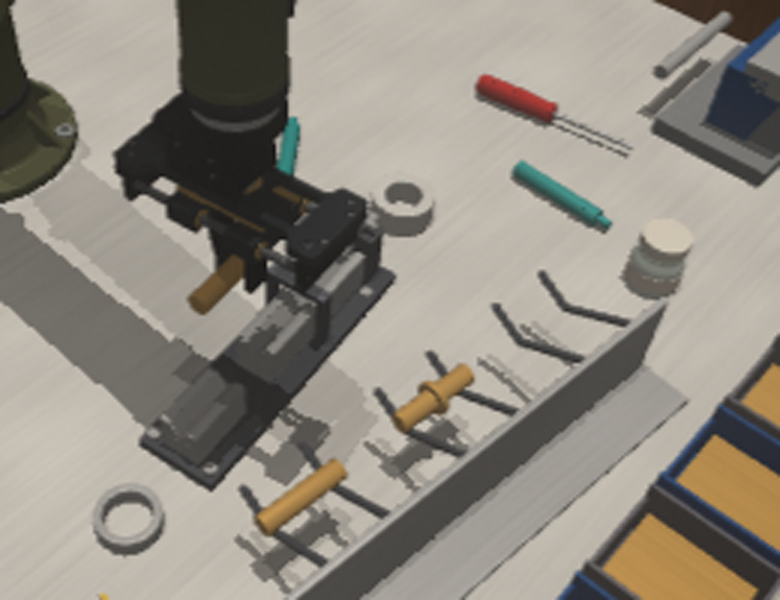

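Run:
```python
from h import *
a=cv2.imread("pics/w7.png"); b=cv2.resize(a[0:230,190:320],(452,800)[:2],interpolation=cv2.INTER_CUBIC); b=cv2.resize(a[0:170,190:320],(459,600),interpolation=cv2.INTER_CUBIC); cv2.imwrite("pics/w7c.png",b)
g=cv2.cvtColor(a,cv2.COLOR_BGR2GRAY)
for v in (35,50,65,80,120,150): print(v,[int(x) for x in g[v-2:v+3,205:302].mean(0)])
```

```text
35 [191, 197, 197, 188, 192, 199, 178, 103, 71, 91, 89, 88, 97, 111, 113, 118, 115, 120, 116, 96, 76, 75, 89, 83, 113, 176, 210, 208, 208, 208, 209, 209, 210, 210, 200, 160, 134, 135, 134, 137, 138, 136, 135, 135, 138, 138, 135, 132, 139, 138, 135, 138, 138, 139, 136, 139, 140, 140, 133, 150, 196, 212, 210, 211, 209, 209, 211, 210, 212, 189, 113, 80, 86, 84, 78, 82, 97, 111, 119, 117, 117, 114, 94, 82, 82, 84, 80, 81, 148, 199, 195, 197, 199, 198, 197, 199, 198]
50 [199, 196, 191, 196, 200, 200, 199, 168, 82, 88, 91, 91, 93, 90, 89, 91, 91, 89, 88, 90, 87, 89, 89, 86, 86, 157, 219, 214, 214, 213, 214, 213, 214, 216, 212, 175, 127, 137, 133, 137, 138, 137, 136, 137, 138, 139, 135, 133, 140, 138, 136, 138, 138, 137, 137, 139, 141, 139, 134, 160, 206, 216, 214, 215, 214, 215, 214, 215, 218, 188, 83, 86, 85, 87, 88, 86, 86, 83, 81, 85, 85, 85, 86, 82, 85, 83, 74, 124, 190, 200, 200, 198, 199, 200, 196, 193, 192]
65 [195, 195, 202, 201, 199, 196, 200, 189, 132, 76, 92, 91, 91, 93, 91, 91, 90, 88, 91, 93, 91, 88, 88, 89, 84, 134, 202, 217, 215, 214, 215, 215, 215, 216, 220, 190, 115, 137, 
[... 949 characters left out ...]
124, 123, 121, 124, 124, 122, 124, 124, 124, 122, 121, 123, 123, 125, 160, 190, 189, 187, 188, 189, 188, 189, 190, 160, 60, 67, 66, 66, 65, 62, 59, 66, 77, 76, 74, 76, 75, 74, 72, 73, 129, 178, 175, 172, 174, 177, 174, 171, 173, 175, 173, 171]
150 [173, 173, 172, 170, 169, 172, 170, 174, 177, 178, 173, 141, 71, 81, 82, 81, 82, 82, 82, 81, 80, 80, 83, 83, 82, 80, 75, 126, 176, 174, 173, 174, 173, 174, 174, 176, 157, 114, 118, 99, 106, 118, 127, 128, 132, 135, 143, 156, 167, 154, 143, 137, 133, 129, 124, 117, 106, 98, 126, 167, 178, 176, 177, 177, 175, 176, 179, 160, 99, 74, 76, 75, 74, 74, 75, 75, 78, 76, 77, 76, 75, 75, 74, 74, 129, 179, 173, 170, 173, 172, 171, 169, 170, 170, 171, 170, 166]
```

View pics/w7c.png

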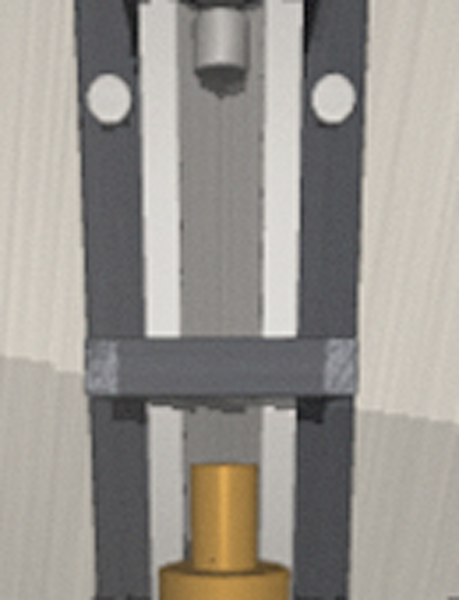

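Run:
```python
from h import *
P=ctrl.camera_params("wrist")
for v,l,r in((35,229.7,274.6),(50,230.2,274.3),(80,230.8,273.9),(120,231.8,273.4),(150,232.2,272.4),(50,240.4,264.5),(120,241.5,264)):
    print(v,np.round(ray("wrist",(l+r)/2,v,0.052,P),4))
im=cv2.imread("pics/w7.png").astype(int); m=(im[:,:,2]-im[:,:,0]>60)
for v in (140,150,170,190,205,220):
    x=np.nonzero(m[v,225:290])[0]+225; 
    if len(x): print("stem",v,x.min(),x.max(),np.round(ray("wrist",x.mean()+.0,v,0.185,P),4))
O=np.array([.4692,.0050]);yaw=np.radians(8.2);u=np.array([-np.sin(yaw),np.cos(yaw)])
for v,z in((19,.062),(25,.048),(22,.055)):
    X=ray("wrist",252.5,v,z,P); print("rod",v,X,(X[:2]-O)@u)
# bridge top edges z=.079 rows
for v in (96,112): X=ray("wrist",252.5,v,.079,P); print("bridge",X,(X[:2]-O)@u)
```

```text
35 [0.4542 0.104  0.052 ]
50 [0.4561 0.092  0.052 ]
80 [0.4597 0.0669 0.052 ]
120 [0.4651 0.0313 0.052 ]
150 [0.4689 0.0027 0.052 ]
50 [0.4562 0.092  0.052 ]
120 [0.4652 0.0313 0.052 ]
stem 140 245 261 [0.467 0.022 0.185]
stem 150 245 261 [0.4677 0.017  0.185 ]
stem 170 236 270 [0.4692 0.0068 0.185 ]
stem 190 236 270 [ 0.4707 -0.0039  0.185 ]
stem 205 237 269 [ 0.4719 -0.0122  0.185 ]
rod 19 [0.45322378 0.11346242 0.062     ] 0.10963219354994166
rod 25 [0.45324032 0.11307147 0.048     ] 0.10924288708431076
rod 22 [0.45322265 0.1133324  0.055     ] 0.1095036684965
bridge [0.46225442 0.05092658 0.079     ] 0.04644767660467444
bridge [0.46411414 0.03797934 0.079     ] 0.03336755626937598
```

The groove line is x = 0.469 at y = 0.003 with yaw 8.26°. The stem is parallel to it (8.15°) and about 0.9 mm off to the side. The rod end shows at row 22, which is about 109 mm along the fixture, within 80 to 116. I'll correct the sideways offset and lower.

Emit:
step_arm(
  increments=[1,-0.09,0.3,0,0,0,2,0,0,0,0,0,2,0,0,0,0,0,2,0,0,0,0,0,2,0,0,0,0,0,1.5,0,0,0,0,0,0.6,0,0,0,0,0,0,0,0,0,0,0],
)

```text
time: 14.0
position: [0.475, -0.045, 0.0194]
tool_rot: [1.103, 1.274, -1.104]
ft_force: [0.5, 0.4, -3.2]
grip_width: 0.221
```

Run:
```python
from h import *
st(); P=ctrl.camera_params("wrist"); im=ctrl.get_image("wrist"); save("w8.png",im); s=st()
for n in("stem_nose","stem_center"):
    for d in ctrl.spot_point("wrist",n)[:1]: X=w("wrist",d["xyz"],P); print(n,round(d["score"],2),np.round(X,4),np.round(proj("wrist",X,P)))
im=ctrl.get_image("scene"); save("s8.png",cv2.resize(im[130:280,190:320],(693,800)[:2],interpolation=cv2.INTER_CUBIC)[:600])
save("s8.png",cv2.resize(im[140:260,190:350],(800,600),interpolation=cv2.INTER_CUBIC))
```

```text
t 14.0 p [ 0.475  -0.045   0.0194] r [ 1.103  1.274 -1.104] F [ 0.52  0.38 -3.21] g 0.220961597044208 q [-0.492  0.122  0.562  2.077 -0.079  0.962  0.255]
t 14.05 p [ 0.4754 -0.0449  0.0199] r [ 1.104  1.273 -1.103] F [-0.07  1.   -2.8 ] g 0.22228345097109706 q [-0.492  0.122  0.562  2.077 -0.079  0.962  0.255]
stem_nose 0.71 [0.4658 0.0259 0.0698] [254. 125.]
stem_center 0.57 [ 0.4749 -0.0443  0.0697] [252. 250.]
```

View pics/w8.png

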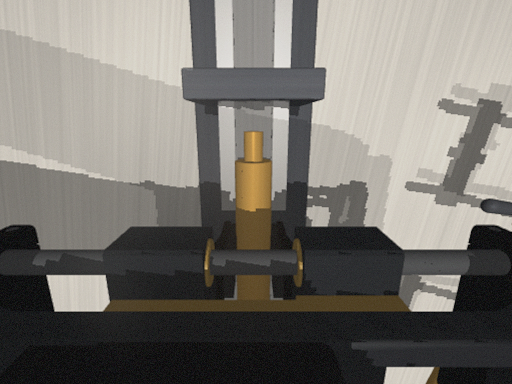

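View pics/s8.png

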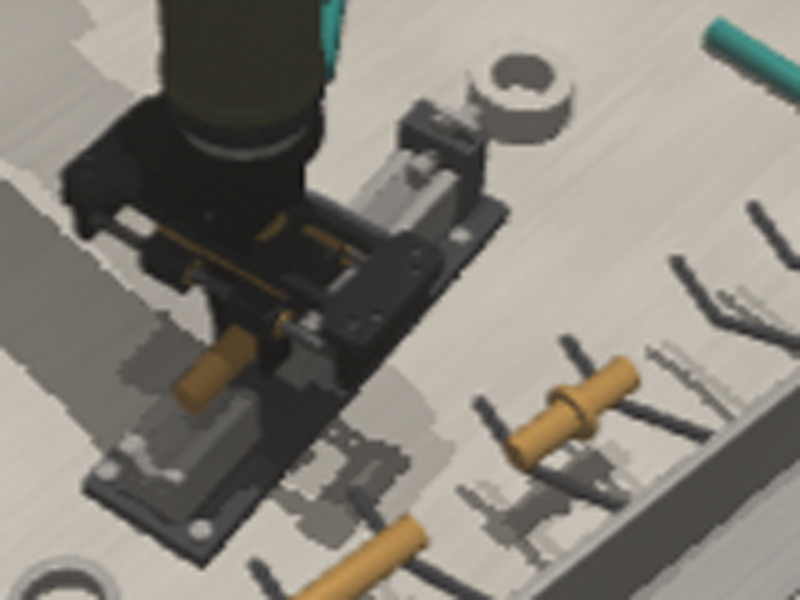

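Emit:
step_arm(
  increments=[0.6,0,0,0,0,0,0.5,0,0,0,0,0,0,0,0,0,0,0],
)

```text
time: 14.58
position: [0.4745, -0.0449, 0.008]
tool_rot: [1.102, 1.274, -1.104]
ft_force: [0.4, 0.5, -3.2]
grip_width: 0.221
```

Emit:
step_arm(
  increments=[0.15,0,0,0,0,0,0,0,0,0,0,0],
)

```text
time: 14.82
position: [0.4751, -0.0449, 0.007]
tool_rot: [1.103, 1.273, -1.103]
ft_force: [-0.3, 0.4, -3.2]
grip_width: 0.221
```

Emit:
step_arm(
  increments=[0.15,0,0,0,0,0,0,0,0,0,0,0],
)

```text
time: 15.08
position: [0.475, -0.0449, 0.0055]
tool_rot: [1.103, 1.274, -1.103]
ft_force: [-0.5, 0.2, -3.1]
grip_width: 0.218
```

Emit:
step_arm(
  increments=[0.1,0,0,0,0,0,0,0,0,0,0,0],
)

```text
time: 15.32
position: [0.475, -0.0449, 0.0045]
tool_rot: [1.103, 1.274, -1.103]
ft_force: [0.2, -0.3, -2.8]
grip_width: 0.225
```

Emit:
step_arm(
  increments=[0.1,0,0,0,0,0,0,0,0,0,0,0],
)

```text
time: 15.58
position: [0.4752, -0.0449, 0.004]
tool_rot: [1.103, 1.274, -1.103]
ft_force: [-2.5, -0.3, 4.0]
grip_width: 0.22
```

Emit:
step_arm(
  increments=[0.1,0,0,0,0,0,0,0,0,0,0,0],
)

```text
time: 15.82
position: [0.4752, -0.0448, 0.004]
tool_rot: [1.104, 1.274, -1.103]
ft_force: [-6.7, -0.6, 13.2]
grip_width: 0.224
```

Contact came at the expected height. I'll ease back and open.

Emit:
step_arm(
  increments=[-0.12,-0.05,0,0,0,0,0,0,0,0,0,0],
)

```text
time: 16.08
position: [0.4752, -0.0449, 0.0041]
tool_rot: [1.104, 1.272, -1.102]
ft_force: [-0.3, 0.5, 2.4]
grip_width: 0.22
```

Emit:
step_arm(
  increments=[0,0,0,0,0,0,0,0,0,0,0,0,0,0,0,0,0,0,0,0,0,0,0,0],
  fingers=50,
)

```text
time: 16.58
position: [0.4746, -0.045, 0.0037]
tool_rot: [1.103, 1.273, -1.103]
ft_force: [0.5, -0.2, -0.1]
grip_width: 0.49
```

Emit:
step_arm(
  increments=[-1,0,0,0,0,0,-2,0,0,0,0,0,-2,0,0,0,0,0,-2,0,0,0,0,0,-2,0,0,0,0,0,-1,0,0,0,0,0],
)

```text
time: 17.32
position: [0.4754, -0.045, 0.1054]
tool_rot: [1.105, 1.272, -1.101]
ft_force: [-1.0, 0.1, 0.3]
grip_width: 0.501
```

Run:
```python
from h import *
s=st(); P=ctrl.camera_params("wrist"); im=ctrl.get_image("wrist"); save("w9.png",im)
for n in("stem_nose","stem_center"):
    for d in ctrl.spot_point("wrist",n)[:1]: X=w("wrist",d["xyz"],P); print(n,round(d["score"],2),np.round(X,4),np.round(proj("wrist",X,P)))
im=ctrl.get_image("scene"); save("s9.png",cv2.resize(im[140:260,190:350],(800,600),interpolation=cv2.INTER_CUBIC))
P=ctrl.camera_params("scene")
for n in("stem_nose","stem_center","stem_rear"):
    for d in ctrl.spot_point("scene",n)[:3]: X=w("scene",d["xyz"],P); print(n,round(d["score"],2),np.round(X,4))
```

```text
t 17.325 p [ 0.4754 -0.045   0.1054] r [ 1.105  1.272 -1.101] F [-0.98  0.06  0.32] g 0.5012008918460858 q [-5.150e-01 -1.000e-03  5.590e-01  1.994e+00 -0.000e+00  1.146e+00
  1.870e-01]
stem_nose 0.71 [0.4652 0.0227 0.0526] [252. 126.]
stem_center 0.73 [ 0.4734 -0.0434  0.0548] [250. 199.]
stem_nose 0.75 [0.4661 0.0272 0.0581]
stem_nose 0.68 [0.2433 0.2711 0.0111]
stem_nose 0.58 [0.6045 0.3861 0.0131]
stem_center 0.76 [ 0.4774 -0.0467  0.0547]
stem_center 0.74 [0.4668 0.0242 0.0562]
stem_center 0.64 [0.6316 0.0333 0.0014]
stem_rear 0.7 [0.3185 0.1727 0.0081]
stem_rear 0.58 [0.4809 0.3859 0.0076]
stem_rear 0.55 [ 0.4815 -0.0974  0.0587]
```

View pics/w9.png

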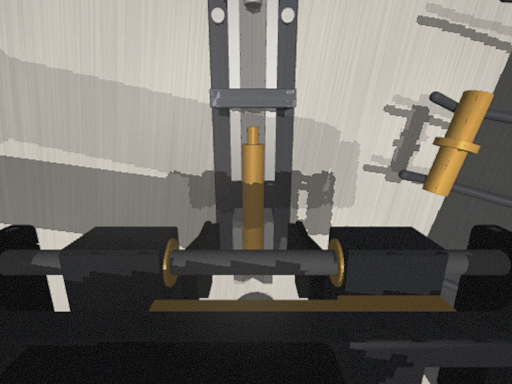

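View pics/s9.png

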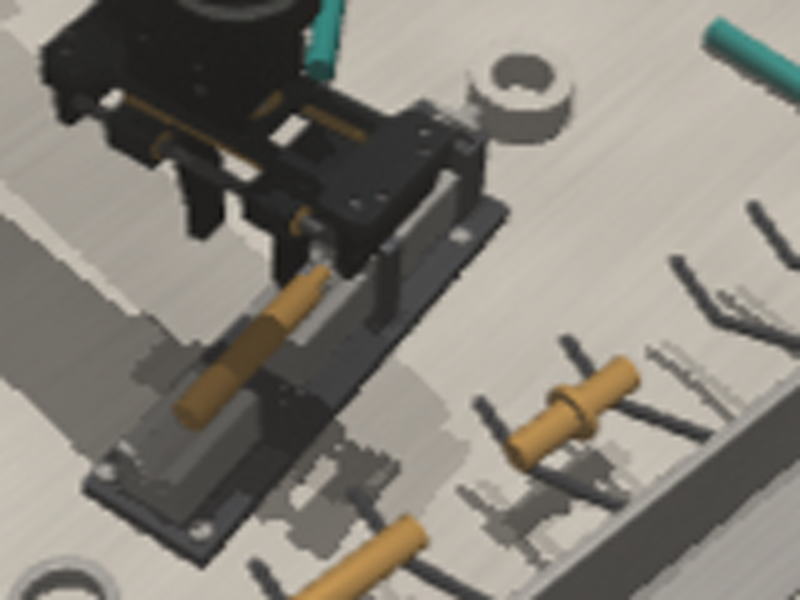

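The stem lies in the groove with its nose at (252,127), short of the bridge. Next I go behind the rear face, shut the fingers, and lower the tips to just above the rails.

Emit:
step_arm(
  increments=[0,0,1,0,0,0,0,0,2,0,0,0,0,0,2,0,0,0,0,0,2,0,0,0,0,0,1,0,0,0,0,0,0,0,0,0,0,0,0,0,0,0],
  fingers=0,
)

```text
time: 18.55
position: [0.4859, -0.1234, 0.1036]
tool_rot: [1.103, 1.274, -1.103]
ft_force: [0.2, -0.4, -0.1]
grip_width: 0.003
```

Emit:
step_arm(
  increments=[2,0,0,0,0,0,2,0,0,0,0,0,2,0,0,0,0,0,1.5,0,0,0,0,0,0.4,0,0,0,0,0,0,0,0,0,0,0],
)

```text
time: 19.3
position: [0.4862, -0.124, 0.0249]
tool_rot: [1.103, 1.273, -1.103]
ft_force: [-0.9, 0.5, 0.6]
grip_width: 0.004
```

Run:
```python
from h import *
s=st(); im=ctrl.get_image("wrist"); save("w10.png",im)
im=ctrl.get_image("scene"); save("s10.png",cv2.resize(im[150:250,190:310],(720,600),interpolation=cv2.INTER_CUBIC))
R=Ro.from_rotvec(s["tool_rot"]).as_matrix()
for a in(-.009,.009):
  for b in(-.0095,.0095): q=proj("scene",np.array(s["position"])+R@[-.033,a,b]); print(np.round((q-[190,150])*6))
fs=[ctrl.get_state()["ft_force"]];
```

```text
t 19.3 p [ 0.4862 -0.124   0.0249] r [ 1.103  1.273 -1.103] F [-0.86  0.53  0.65] g 0.004274664862157382 q [-0.394  0.177  0.642  2.02  -0.128  0.983  0.455]
[186. 447.]
[158. 476.]
[218. 466.]
[191. 496.]
```

View pics/s10.png

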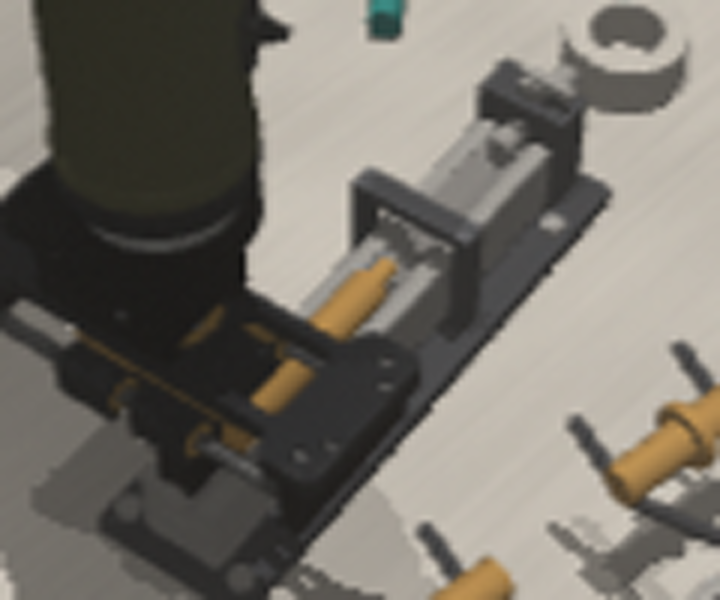

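View pics/w10.png

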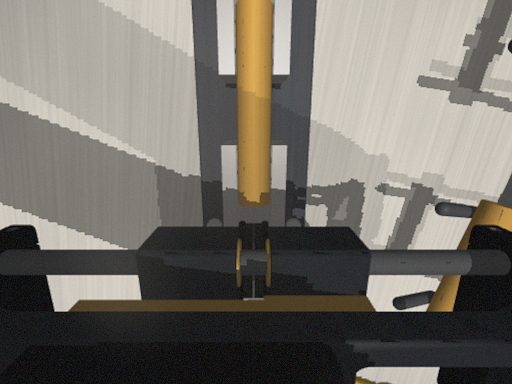

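The fingertip is behind the rear face and centred (columns 253 and 254). I'll lower another 2 mm and creep to contact.

Emit:
step_arm(
  increments=[0.2,0,0,0,0,0,0,0,-0.4,0,0,0,0,0,-0.4,0,0,0,0,0,-0.3,0,0,0,0,0,0,0,0,0],
)

```text
time: 20.02
position: [0.4845, -0.113, 0.0228]
tool_rot: [1.103, 1.274, -1.103]
ft_force: [0.6, -0.2, 0.1]
grip_width: 0.007
```

Emit:
step_arm(
  increments=[0,0,-0.2,0,0,0,0,0,-0.2,0,0,0,0,0,-0.2,0,0,0],
)

```text
time: 20.4
position: [0.4837, -0.1078, 0.0228]
tool_rot: [1.103, 1.273, -1.104]
ft_force: [0.0, -3.0, 0.2]
grip_width: 0.006
```

Emit:
step_arm(
  increments=[0,0,-0.2,0,0,0,0,0,-0.2,0,0,0,0,0,-0.2,0,0,0],
)

```text
time: 20.78
position: [0.4828, -0.1013, 0.0228]
tool_rot: [1.103, 1.273, -1.103]
ft_force: [0.1, -3.0, -0.7]
grip_width: 0.007
```

Contact, with sliding friction of about 3 N. The nose has roughly 80 mm to go. I'll slide on at a moderate pace and check the force as I go.

Emit:
step_arm(
  increments=[0,0,-0.3,0,0,0,0,0,-0.3,0,0,0,0,0,-0.3,0,0,0,0,0,-0.3,0,0,0,0,0,-0.3,0,0,0,0,0,-0.3,0,0,0,0,0,-0.3,0,0,0,0,0,-0.3,0,0,0],
)

```text
time: 21.78
position: [0.4793, -0.0774, 0.0228]
tool_rot: [1.103, 1.273, -1.103]
ft_force: [0.3, -3.9, 0.7]
grip_width: 0.002
```

Emit:
step_arm(
  increments=[0,0,-0.3,0,0,0,0,0,-0.3,0,0,0,0,0,-0.3,0,0,0,0,0,-0.3,0,0,0,0,0,-0.3,0,0,0,0,0,-0.3,0,0,0,0,0,-0.3,0,0,0,0,0,-0.3,0,0,0],
)

```text
time: 22.78
position: [0.4758, -0.0537, 0.0228]
tool_rot: [1.103, 1.273, -1.103]
ft_force: [1.3, -3.8, 0.5]
grip_width: 0.006
```

Run:
```python
from h import *
s=st(); P=ctrl.camera_params("scene")
im=ctrl.get_image("scene"); save("s11.png",cv2.resize(im[145:225,220:320],(750,600),interpolation=cv2.INTER_CUBIC))
im=ctrl.get_image("wrist"); save("w11.png",im)
st()
```

```text
t 22.775 p [ 0.4758 -0.0537  0.0228] r [ 1.103  1.273 -1.103] F [ 1.29 -3.85  0.46] g 0.00553999765696924 q [-0.501  0.122  0.591  2.072 -0.082  0.97   0.277]
t 22.875 p [ 0.4758 -0.0533  0.0228] r [ 1.103  1.274 -1.103] F [ 0.22 -2.17  0.42] g 0.006707245464001418 q [-0.501  0.122  0.591  2.072 -0.083  0.97   0.277]
```

View pics/s11.png

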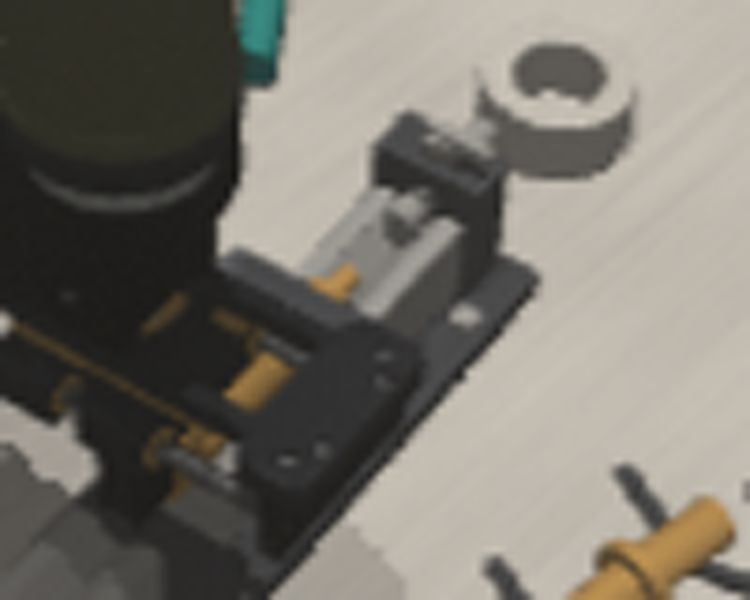

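View pics/w11.png

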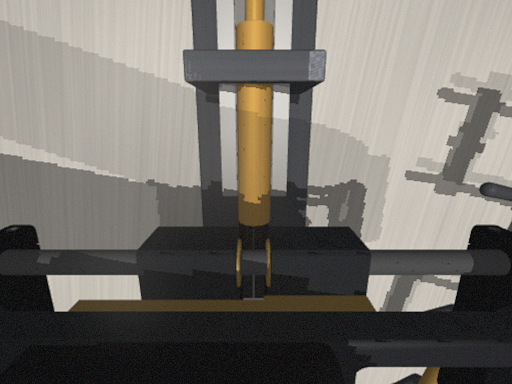

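The stem is through the bridge and the nose is about 33 mm short of the rod. I'll do 24 mm more, then small steps.

Emit:
step_arm(
  increments=[0,0,-0.3,0,0,0,0,0,-0.3,0,0,0,0,0,-0.3,0,0,0,0,0,-0.3,0,0,0,0,0,-0.3,0,0,0,0,0,-0.3,0,0,0,0,0,-0.25,0,0,0,0,0,-0.2,0,0,0,0,0,-0.15,0,0,0],
)

```text
time: 24.0
position: [0.4725, -0.03, 0.0228]
tool_rot: [1.103, 1.273, -1.103]
ft_force: [0.7, -3.9, 1.0]
grip_width: 0.007
```

Run:
```python
from h import *
s=st(); u=np.array([-.1437,.9896,0]); print("Fu",np.dot(s["ft_force"],u))
im=ctrl.get_image("scene"); save("s12.png",cv2.resize(im[155:205,245:305],(720,600),interpolation=cv2.INTER_CUBIC))
for i in range(2): print(np.dot(st()["ft_force"],u))
```

```text
t 24.0 p [ 0.4725 -0.03    0.0228] r [ 1.103  1.273 -1.103] F [ 0.66 -3.93  0.99] g 0.007122163963410943 q [-0.534  0.108  0.571  2.084 -0.071  0.968  0.217]
Fu -3.984693583621376
t 24.05 p [ 0.4724 -0.0298  0.0228] r [ 1.103  1.274 -1.103] F [ 0.84 -4.09  0.37] g 0.0047013644456674565 q [-0.534  0.108  0.571  2.084 -0.071  0.968  0.217]
-4.173228230665298
t 24.05 p [ 0.4724 -0.0298  0.0228] r [ 1.103  1.274 -1.103] F [ 0.84 -4.09  0.37] g 0.0047013644456674565 q [-0.534  0.108  0.571  2.084 -0.071  0.968  0.217]
-4.173228230665298
```

View pics/s12.png

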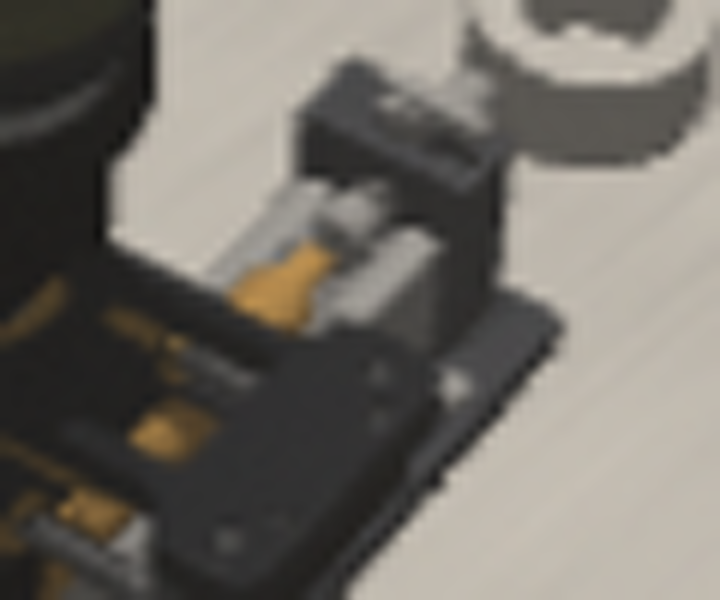

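The nose (crop 325,258) is now only a few mm from the rod's face. I'll take millimetre steps with force checks.

Emit:
step_arm(
  increments=[0,0,-0.1,0,0,0,0,0,-0.1,0,0,0],
)

```text
time: 24.3
position: [0.4722, -0.0282, 0.0228]
tool_rot: [1.103, 1.273, -1.103]
ft_force: [-0.6, -4.3, 1.0]
grip_width: 0.005
```

Emit:
step_arm(
  increments=[0,0,-0.1,0,0,0,0,0,-0.1,0,0,0],
)

```text
time: 24.55
position: [0.4719, -0.0261, 0.0228]
tool_rot: [1.103, 1.273, -1.103]
ft_force: [1.2, -4.4, 1.5]
grip_width: 0.007
```

Emit:
step_arm(
  increments=[0,0,-0.1,0,0,0],
)

```text
time: 24.68
position: [0.4718, -0.0251, 0.0228]
tool_rot: [1.103, 1.273, -1.103]
ft_force: [0.3, -4.9, 1.0]
grip_width: 0.008
```

Emit:
step_arm(
  increments=[0,0,-0.1,0,0,0],
)

```text
time: 24.8
position: [0.4716, -0.0241, 0.0228]
tool_rot: [1.103, 1.273, -1.103]
ft_force: [0.8, -5.0, 0.4]
grip_width: 0.002
```

Emit:
step_arm(
  increments=[0,0,-0.07,0,0,0],
)

```text
time: 24.92
position: [0.4715, -0.0234, 0.0228]
tool_rot: [1.103, 1.273, -1.103]
ft_force: [1.6, -4.8, 1.4]
grip_width: 0.009
```

Emit:
step_arm(
  increments=[0,0,-0.07,0,0,0],
)

```text
time: 25.05
position: [0.4714, -0.0227, 0.0228]
tool_rot: [1.103, 1.273, -1.103]
ft_force: [1.6, -4.4, 1.3]
grip_width: 0.005
```

Emit:
step_arm(
  increments=[0,0,-0.07,0,0,0],
)

```text
time: 25.18
position: [0.4713, -0.022, 0.0228]
tool_rot: [1.103, 1.273, -1.103]
ft_force: [0.9, -4.4, 2.3]
grip_width: 0.004
```

Emit:
step_arm(
  increments=[0,0,-0.07,0,0,0],
)

```text
time: 25.3
position: [0.4712, -0.0215, 0.0228]
tool_rot: [1.103, 1.273, -1.103]
ft_force: [1.0, -4.9, 1.5]
grip_width: 0.005
```

Emit:
step_arm(
  increments=[0,0,-0.07,0,0,0],
)

```text
time: 25.42
position: [0.4712, -0.0214, 0.0228]
tool_rot: [1.103, 1.273, -1.104]
ft_force: [1.2, -5.3, 1.2]
grip_width: 0.001
```

Emit:
step_arm(
  increments=[0,0,-0.07,0,0,0],
)

```text
time: 25.55
position: [0.4712, -0.0212, 0.0228]
tool_rot: [1.103, 1.272, -1.104]
ft_force: [1.2, -7.9, 0.8]
grip_width: 0.008
```

Emit:
step_arm(
  increments=[0,0,-0.05,0,0,0],
)

```text
time: 25.68
position: [0.4712, -0.0211, 0.0228]
tool_rot: [1.102, 1.271, -1.104]
ft_force: [1.5, -8.4, 0.7]
grip_width: 0.005
```

Emit:
step_arm(
  increments=[0,0,-0.05,0,0,0],
)

```text
time: 25.8
position: [0.4712, -0.021, 0.0228]
tool_rot: [1.102, 1.271, -1.105]
ft_force: [1.7, -9.6, 1.3]
grip_width: 0.007
```

Contact: the force rises about 2.5 N per commanded mm. Sliding friction read about 4.5 N, so I want about 14.5 N at the wrist.

Emit:
step_arm(
  increments=[0,0,-0.05,0,0,0,0,0,-0.05,0,0,0],
)

```text
time: 26.05
position: [0.4711, -0.0208, 0.0228]
tool_rot: [1.102, 1.27, -1.105]
ft_force: [2.2, -10.9, 0.9]
grip_width: 0.006
```

Emit:
step_arm(
  increments=[0,0,-0.04,0,0,0],
)

```text
time: 26.18
position: [0.4711, -0.0207, 0.0229]
tool_rot: [1.102, 1.27, -1.105]
ft_force: [1.9, -10.3, 1.0]
grip_width: 0.007
```

Emit:
step_arm(
  increments=[0,0,0,0,0,0],
)

```text
time: 26.3
position: [0.4711, -0.0207, 0.0228]
tool_rot: [1.102, 1.27, -1.105]
ft_force: [2.4, -10.8, 0.4]
grip_width: 0.008
```

Emit:
step_arm(
  increments=[0,0,-0.05,0,0,0,0,0,-0.05,0,0,0],
)

```text
time: 26.55
position: [0.4711, -0.0205, 0.0229]
tool_rot: [1.102, 1.269, -1.106]
ft_force: [2.8, -12.6, 0.6]
grip_width: 0.007
```

Emit:
step_arm(
  increments=[0,0,-0.04,0,0,0,0,0,0,0,0,0],
)

```text
time: 26.8
position: [0.4711, -0.0204, 0.0229]
tool_rot: [1.101, 1.268, -1.106]
ft_force: [1.5, -12.6, 1.2]
grip_width: 0.005
```

Emit:
step_arm(
  increments=[0,0,-0.04,0,0,0,0,0,0,0,0,0],
)

```text
time: 27.05
position: [0.471, -0.0203, 0.0229]
tool_rot: [1.101, 1.268, -1.107]
ft_force: [2.8, -12.9, 0.2]
grip_width: 0.002
```

Emit:
step_arm(
  increments=[0,0,0,0,0,0,0,0,0,0,0,0,0,0,0,0,0,0],
)

```text
time: 27.42
position: [0.471, -0.0204, 0.0228]
tool_rot: [1.101, 1.268, -1.107]
ft_force: [3.0, -13.5, 1.0]
grip_width: 0.005
```

Emit:
step_arm(
  increments=[0,0,0,0,0,0,0,0,0,0,0,0,0,0,0,0,0,0],
)

```text
time: 27.8
position: [0.471, -0.0204, 0.0229]
tool_rot: [1.101, 1.268, -1.107]
ft_force: [2.3, -12.7, 0.7]
grip_width: 0.008
```

Emit:
step_arm(
  increments=[0,0,-0.03,0,0,0,0,0,0,0,0,0,0,0,0,0,0,0,0,0,0,0,0,0],
)

```text
time: 28.3
position: [0.4711, -0.0203, 0.0229]
tool_rot: [1.101, 1.268, -1.107]
ft_force: [1.9, -14.1, 0.9]
grip_width: 0.005
```

Emit:
step_arm(
  increments=[0,0,0,0,0,0,0,0,0,0,0,0,0,0,0,0,0,0],
)

```text
time: 28.68
position: [0.4711, -0.0203, 0.0229]
tool_rot: [1.101, 1.268, -1.107]
ft_force: [3.3, -13.5, 0.3]
grip_width: 0.01
```

Emit:
step_arm(
  increments=[0,0,0,0,0,0,0,0,0,0,0,0,0,0,0,0,0,0],
)

```text
time: 29.05
position: [0.471, -0.0203, 0.0229]
tool_rot: [1.101, 1.268, -1.107]
ft_force: [1.4, -13.8, 0.2]
grip_width: 0.001
```

I've held about 14 N at the wrist (about 9.5 N at the stop) for over 0.7 s, and the rod has given about 1.1 mm. Now I back off slowly.

Emit:
step_arm(
  increments=[0,0,0.06,0,0,0,0,0,0.06,0,0,0,0,0,0.06,0,0,0,0,0,0.06,0,0,0,0,0,0.06,0,0,0,0,0,0.06,0,0,0,0,0,0.06,0,0,0,0,0,0.06,0,0,0,0,0,0.06,0,0,0,0,0,0.06,0,0,0,0,0,0.06,0,0,0,0,0,0.06,0,0,0],
)

```text
time: 30.55
position: [0.4708, -0.0216, 0.0225]
tool_rot: [1.103, 1.275, -1.103]
ft_force: [-0.7, -0.2, -0.6]
grip_width: 0.005
```

Emit:
step_arm(
  increments=[0,0,0.2,0,0,0,0,0,0.3,0,0,0,0,0,0.5,0,0,0,0,0,0.5,0,0,0,-1,0,0.5,0,0,0,-2,0,0,0,0,0,-3,0,0,0,0,0,-3,0,2,0,0,0,-3,0,3,0,0,0,-2,0,3,0,0,0,0,0,3,0,0,0,0,0,0,0,0,0],
)

```text
time: 32.05
position: [0.4899, -0.1545, 0.1639]
tool_rot: [1.107, 1.269, -1.106]
ft_force: [-0.3, 0.3, -1.0]
grip_width: 0.004
```

Run:
```python
from h import *
s=st(); P=ctrl.camera_params("wrist"); im=ctrl.get_image("wrist"); save("w13.png",im)
im=ctrl.get_image("scene"); save("s13.png",cv2.resize(im[145:225,220:320],(750,600),interpolation=cv2.INTER_CUBIC));save("s13f.png",im)
P=ctrl.camera_params("scene"); O=np.array([.4684,.0059]);u=np.array([-.1437,.9896])
for n in("stem_nose","stem_center","stem_rear"):
    for d in ctrl.spot_point("scene",n)[:2]: X=w("scene",d["xyz"],P); print(n,round(d["score"],2),np.round(X,4),(X[:2]-O)@u)
```

```text
t 32.05 p [ 0.4899 -0.1545  0.1639] r [ 1.107  1.269 -1.106] F [-0.31  0.32 -0.98] g 0.0036990442388259203 q [-0.424  0.035  0.698  1.844 -0.023  1.269  0.419]
stem_nose 0.67 [0.4534 0.1136 0.0592] 0.1087536363207582
stem_nose 0.6 [0.6047 0.3851 0.0127] 0.35568130118807734
stem_center 0.61 [0.5363 0.3807 0.0098] 0.36115145672773286
stem_center 0.56 [ 0.4859 -0.4799  0.0022] -0.4832546442375235
stem_rear 0.63 [0.3162 0.174  0.0098] 0.18819879701536657
stem_rear 0.47 [ 0.4696 -0.0096  0.0578] -0.015557540883908216
```

View pics/s13.png

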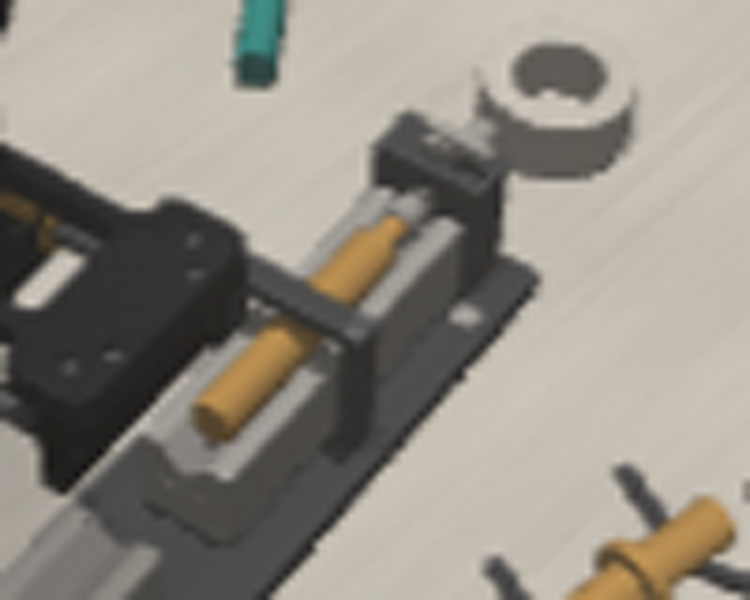

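View pics/w13.png

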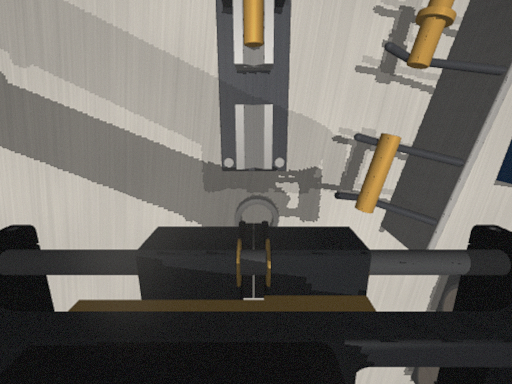

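View pics/s13f.png

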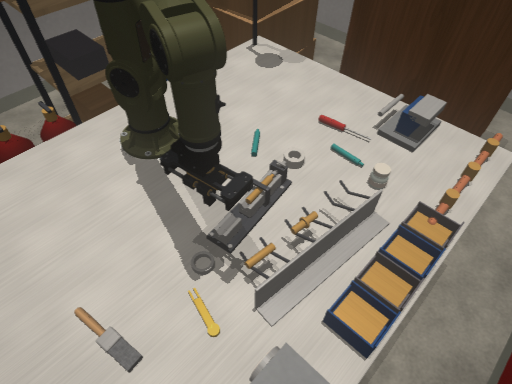

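The stem lies under the bridge with its nose on the rod (crop about (402,222), no gap visible). The other things look to be where they were, and the robot is clear. I'm handing in.

Run:
```python
from h import *
st(); print(ctrl.close_job())
```

```text
t 32.3 p [ 0.4898 -0.1502  0.1626] r [ 1.102  1.275 -1.102] F [ 0.51  0.37 -0.54] g 0.0070730479981659785 q [-0.427  0.035  0.694  1.847 -0.024  1.269  0.419]
the job is handed in; nothing more can be done
None
```

The long nosed brass stem is home on the stop rod, and the job was handed in at 32.3 s. I laid it in the groove over the finger gap, pushed it under the bridge with the shut fingers, pressed, backed off and left it resting there.

**Problem on the way:** the first grasp closed on nothing. The scene and wrist cameras showed the real fingertips about 33 mm short of the reported TCP. With that corrected, the second grasp held (about 19 mm opening).

**Press force:** I held about 14 N at the wrist for over 0.7 s, with 13 N or more for about 2 s in all. Sliding friction read 4 to 5 N, a little above the stated 1 to 4 N. That puts the stop at about 9 to 10 N, and up to about 11 N if friction was really lower. The stop itself was not measured, but the rod's give of about 1.1 mm agrees. The highest wrist reading was about 14 N, so the stop stayed under 16 N at every reading.

**Last checks:**
- The nose was found at 108.8 mm along the fixture and the rod end at about 109 mm, with no gap visible.
- The wrist force was near zero, and the arm was clear of the fixture.
- By eye, the other things in the final pictures were where they had been; I did not measure them again.

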